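Open the veneer press and hold its lid up

TASK

The veneer press needs opening: wind its crank counter-clockwise through its whole turn to the stop so that the clamp bar comes off the lid, then, before touching the bolt at the left, gently tug the lid up by its pull to learn whether its catch has caught. If it has, slide the bolt away from the box to release it; then lift the lid by its pull to about two thirds open, well past halfway, and finish while still holding it there by the pull. Do not wrench at a caught lid, and leave the other things on the table where they are.

Things in the scene. Friction and masses are not known exactly. Their poses are not given: they have to be found in the camera images.
- press: Veneer press, fixed. Origin: centre of its steel base plate's underside (x -100..100, y -230..190, 12 mm thick), on the table; x from front to back, y to its left, z up; only yaw varies, front roughly to the robot. In mm: plywood box x -80..80, y -90..90, lid top at z 84 (battens to 92); grey latch block x -85..-35, y 102..182, top z 60, carrying the bolt.
- crank_axis (a point): Point on the crank's vertical axis at the knob's grip height, press frame (-30, -170, 142) mm. Below it a grey gearbox: press x -75..15, y -215..-125, top z 100 mm.
- knob_grip (a point): Grip point of the crank's upright black knob (cylinder 20 mm across, z 116 to 158 mm; it spins freely on its stud), 45 mm from the crank's axis. The steel crank arm below it ends at z 116 mm.
- crank (a joint): Turn of the crank, rad. At 0 the knob is straight in front of its axis (press -x) and the bar clamps the lid; grows counter-clockwise seen from above, to a stop at 7.2. Starts at 0 to 0.6. Each radian draws the clamp bar back 5 mm; clear of the lid from 5.6 on. About 2.5 N at the knob; stays where left.
- dog: Flat steel clamp bar 22 x 100 x 10 mm that reaches out of the gearbox over the right edge of the lid; drawn back into the gearbox (press -y) by the crank. Origin: middle of its underside; z 86 to 96 mm.
- lid_hinge (a point): Middle of the lid's hinge line (along press y) at the back of the box. Press frame (80, 0, 72) mm.
- lid (a joint): Opening of the lid, rad: 0 shut, grows as the front edge rises, stop at 1.45. Falls shut from any angle unless held; 2 to 4 N at the pull lift it. If its hidden catch is caught it stops after about 0.06 rad (12 mm at the pull); if not it swings on freely. Nothing outside shows which: only a tug tells.
- pull: The lid's pull: wooden tongue 50 (x) x 14 (y) x 24 (z) mm, level, in the middle of the lid's front edge. Origin at its centre, 187 mm in front of the hinge line and 6 mm above it, 78 mm high when shut; turns with the lid. Grip it by its two sides (along press y); the fingers may pivot on it as the lid swings.
- pull_grip (a point): Grip point on the pull, 195 mm in front of the hinge line and 6 mm above it, 33 mm in front of the lid's edge. Press frame, lid shut: (-115, 0, 78) mm.
- bolt: Catch bolt: steel slide with an upright post (14 mm across, z 60 to 104 mm) on the latch block left of the box. Origin at the post's foot, press frame (-60, 120 to 126, 60) mm at the start. Slides in press +y (away from the box) to a stop at y = 154 mm, where the lid is surely released; about 3 N; stays where left.
- bolt_grip (a point): Grip point on the bolt's post, 28 mm above its foot, 88 mm above the table. Can be gripped from front and back (along press x) or pushed.
- tongue: Steel tongue of the bolt (12 x 70 x 10 mm), fixed to it, reaching through the wall into the box out of sight; centre 30 mm to the -y side of the post, 10 mm below its foot. It bears the load when a caught lid is pulled.
- tape_wide: loose roll of cream tape lying flat, 90 mm across, 22 mm high. Origin: centre of its underside. Bystander: leave where it is.
- tape_narrow: loose roll of red tape lying flat, 80 mm across, 18 mm high. Origin: centre of its underside. Bystander: leave where it is.
- glue: loose white glue stick standing, 32 mm across, 95 mm tall. Origin: centre of its underside. Bystander: leave where it is.
- screwdriver: loose screwdriver with amber handle, lying. Bystander: leave where it is.
- batten: loose wooden strip 220 x 30 x 20 mm, lying. Origin: centre of its underside. Bystander: leave where it is.
- pencil: loose yellow pencil 160 mm long, lying. Bystander: leave where it is.
- sander: loose cork sanding block 100 x 50 x 35 mm. Origin: centre of its underside. Bystander: leave where it is.

How it is judged (in metres and radians):
On the way, in this order (a step that is already met when the one before it is completed fails the run):
1. the crank is wound through its turn to the stop (over 6.9 rad) (value of joint crank above 6.9 rad), for 0.1 s.
2. the lid is tugged by its pull (raised more than 0.03 rad) while the bolt is still within 4 mm of where it started (value of joint lid above 0.03 rad and contact force between the fingers and pull above 0.5 N and distance of bolt from where it was at the start of the episode below 0.004 m), for 0.1 s.
At the end, for the whole second after the job is handed in: the lid is held still (under 0.1 rad/s) between 0.78 and 1.40 rad open with the fingers bearing on its pull with more than 0.8 N, and the crank is still wound back past 6.9 rad (value of joint lid between 0.78 and 1.4 rad and velocity of joint lid between -0.1 and 0.1 rad/s and contact force between the fingers and pull above 0.8 N and value of joint crank above 6.9 rad); the arm keeps its last pose, push and grip.
It fails at once if the caught lid is wrenched (over 60 N on the bolt's tongue) (contact force between tongue and anything else above 60 N).
It fails at once if a bystander is pushed more than 30 mm (distance of any of tape_wide, tape_narrow, glue, screwdriver, batten, pencil, sander from where it was at the start of the episode above 0.03 m).
It also fails if it takes over 72 s, if anything falls off the work surface, if the arm or the gripper's body presses on something with over 40 N, if the wrist force passes 120 N, or if a joint passes its speed limit or range.

ROBOT

A 6-joint arm with a two-finger parallel gripper is mounted at the origin on the work surface. World frame = base frame: x ahead of the robot, y to its left, z up, the work surface at z = 0. Lengths are in mm, angles in degrees, forces in N, time in s.
With the tool pointing down it reaches from about 300 to 850 mm from the base axis. Payload 4.2 kg.
Tool frame: the origin (TCP) lies midway between the tips of the shut fingers; the grasp point (between the pads) lies 19 mm behind it; z points along the fingers, y is the line along which they close (so a half turn about z gives the same grasp; the last joint's range is limited). The gripper opens to 91 mm and grips with 3 to 60 N. Pads are 32 mm wide; open, the fingers measure 118 mm over their backs; the gripper's body (76 mm by 178 mm) begins 60 mm behind the grasp point.
Start: joints at [64.4, 18.312, 89.639, -0, 72.044, -1.146], TCP at [238.031, 523.435, 213.976] pointing down, gripper open.
Joint ranges: [-177.97, 177.97], [-48.28, 115.42], [12.27, 149.76], [-77.06, 257.06], [2.81, 150.46], [-146.56, 146.56]. Speed limits (degrees/s): [147.25, 147.25, 180, 180, 180, 180].

INTERFACE

Orientations are given as [roll, pitch, yaw] about the fixed x, y, z axes, in that order (R = Rz(yaw) Ry(pitch) Rx(roll)).
In Python, from workcell import env gives the robot as it stands.
- The arm moves only by the shell command python3 -m jog 'ROWS' [FORCE]. ROWS is a JSON object of lists of equal length, an entry for each row: "jaw": the finger opening in mm, from 0 to 91.2; "slide": the shift along the tool's x, y, z in units of 30 mm (1.0 is 30 mm), a list of three; "spin": the turn about the tool's z in units of 8 degrees (1.0 is 8 degrees). In form: {"jaw": [jaw, ...], "slide": [[dx, dy, dz], ...], "spin": [spin, ...]}. A call has 1 to 10 rows; each row shifts and turns the commanded pose from where the row before left it, along the tool's axes as they then stand; what a row does not reach is not made up. A row lasts 1/10 s, in which the tool goes at most 50 mm and 8.59 degrees, less where a joint would pass 70% of its speed; a pose out of reach is approached as far as the arm can. A call is refused whole if a number of a shift passes 1 or a number of a turn 1, either way. A call with a gripper value outside its range is refused whole. The fingers move at their own pace and stop on an object; FORCE is the grip in N (left out, the last holds). Time passes only in rows, so rows that do not move let the fingers close. It gives the time, the measured TCP pose, the force, the opening and the grip force at its end, in the units of the state.
- env.state(): the state, without advancing time (a new reading comes with each control period).
- env.grab_frame(name): name is "scene" or "top"; returns the picture (384x512x3 uint8, red, green, blue); there is no depth.
- env.camera_model(name): a dict with "fx", "fy", "cx", "cy" (pixels), "D" ([k1, k2, p1, p2, k3] as OpenCV has them; the pictures are not rectified), "camera_from_world" (4x4, takes a point from world to camera coordinates). Camera axes: x right, y up, looking along -z (the intrinsics and any distortion apply to the point x, -y, -z); pixel columns grow to the right and rows downward; lengths in mm; the calibration is good to about 2 mm. A picture is of the moment at which its call begins. camera_model takes no time and is no camera call.
- env.job_done(): hands the job in; it is judged then, once.
The state is a dict: "time_s": time; "qpos": joint angles; "qvel": joint speeds; "effort": joint torques, N m; "ee_pos": TCP position; "ee_rot": TCP orientation; "force": force on the tool from outside, world axes, zero at the start; "torque": the same for the moment, N m; "gripper_width": finger opening in mm; "gripper_force": force on a finger pad.
Only numpy, scipy, OpenCV 4.12 (cv2) and the standard library are available. Lean on these libraries where they do the work, as an engineer would, in place of code of your own. Each camera call takes 0.05 s, during which the arm holds its last target. There are 200 camera calls.

## Working session

There is one attempt and no reset: what is moved stays moved. The work goes in short steps, Python scripts to look and compute and a shell command to move; the robot and the scene stay as the last step left them, time stands still between calls to the robot, and variables do not carry over. Pictures are saved under pics/ and viewed, at most 10 in all, crops included, and the job is handed in when it is done.

```bash
mkdir -p pics; ls; python3 - <<'E'
from workcell import env
import cv2
s=env.state(); print(s)
for n in("scene","top"):
    f=env.grab_frame(n); cv2.imwrite(f"pics/{n}0.png",f[:,:,::-1]); m=env.camera_model(n); print(n,m)
E
```

```text
pics
{'time_s': 0.0, 'qpos': array([ 6.43982571e+01,  1.83517912e+01,  8.97063823e+01,  2.28494680e-04,
        7.20434387e+01, -1.14393588e+00]), 'qvel': array([ 0.0135004 , -0.02977356, -0.04606203, -0.04113013,  0.00911997,
       -0.10831566]), 'effort': array([-6.97419200e-04, -4.12458873e+01, -2.31970274e+01,  7.26162409e-02,
        4.55393479e-02, -1.43136972e-04]), 'ee_pos': array([237.82563135, 522.95798179, 213.11893656]), 'ee_rot': array([-1.79898412e+02, -2.24579267e-03,  1.55542120e+02]), 'force': array([-0.28728693, -0.27957916, -0.038056  ]), 'torque': array([ 0.04442736, -0.03738417, -0.01636008]), 'gripper_force': 0.0, 'gripper_width': 91.22618597030288}
scene {'fx': 372.3440638881454, 'fy': 372.3440638881454, 'cx': 254.24722440554453, 'cy': 191.09425510063195, 'D': array([0.00101395, 0.        , 0.        , 0.        , 0.        ]), 'camera_from_world': array([[-6.38144425e-01,  7.69804951e-01, -1.31160736e-02,
         3.04170042e+02],
       [-5.36226262e-01, -4.32161402e-01,  7.25050287e-01,
         2.62503273e+02],
       [ 5.52479040e-01,  4.69719981e-01,  6.88571020e-01,
        -1.62983285e+03],
       [ 0.00000000e+00,  0.00000000e+00,  0.00000000e+00,
         1.00000000e+00]])}
top {'fx': 356.90615193758913, 'fy': 356.90615193758913, 'cx': 248.66832233571196, 'cy': 190.51168560375632, 'D': array([-0.10119285,  0.        ,  0.        ,  0.        ,  0.        ]), 'camera_from_world': array([[ 9.80914623e-02, -9.95175611e-01,  1.88917914e-03,
         2.30730288e+01],
       [ 9.74572604e-01,  9.64446323e-02,  2.02253979e-01,
        -6.09652383e+02],
       [-2.01460428e-01, -1.79982463e-02,  9.79331282e-01,
        -1.15053867e+03],
       [ 0.00000000e+00,  0.00000000e+00,  0.00000000e+00,
         1.00000000e+00]])}
```

View pics/scene0.png

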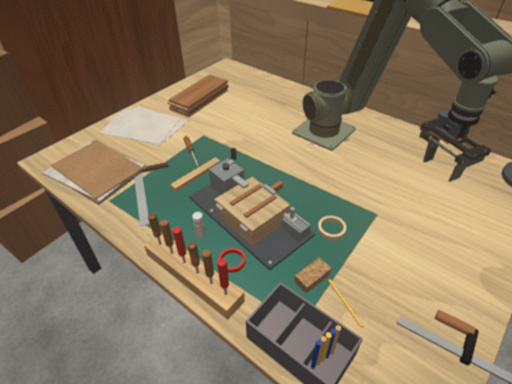

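View pics/top0.png

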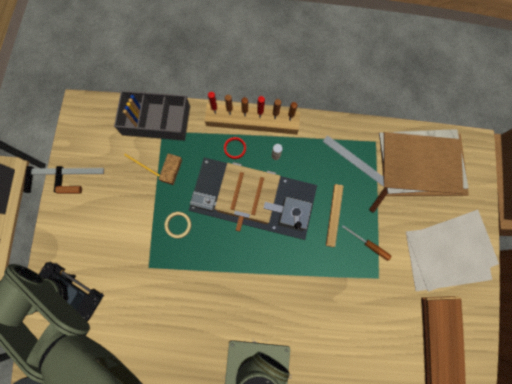

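The scene view shows the press at about (255,210). In the top view it spans (195,160) to (315,235), with the pull at (239,224), the crank gearbox at (296,212) and the latch at (205,200). I'll crop both for detail.

```bash
python3 - <<'E'
import cv2,numpy as np
a=cv2.imread("pics/top0.png")[150:245,185:325]; b=cv2.imread("pics/scene0.png")[140:270,180:320]
a=cv2.resize(a,None,fx=5,fy=5,interpolation=cv2.INTER_CUBIC)
b=cv2.resize(b,None,fx=4,fy=4,interpolation=cv2.INTER_CUBIC)
cv2.imwrite("pics/topc.png",a); cv2.imwrite("pics/scenec.png",b)
E
cat > h.py <<'E'
import numpy as np,cv2
from workcell import env
def ray(n,px):
    m=env.camera_model(n); K=np.array([[m["fx"],0,m["cx"]],[0,m["fy"],m["cy"]],[0,0,1]])
    u=cv2.undistortPoints(np.array([[px]],float),K,np.array(m["D"]))[0,0]
    T=m["camera_from_world"]; R=T[:3,:3]; o=-R.T@T[:3,3]
    d=R.T@np.array([u[0],-u[1],-1]); return o,d/np.linalg.norm(d)
def plane(n,px,z):
    o,d=ray(n,px); return o+d*(z-o[2])/d[2]
def tri(pt,ps):
    o1,d1=ray("top",pt); o2,d2=ray("scene",ps)
    t=np.linalg.lstsq(np.c_[d1,-d2],o2-o1,rcond=None)[0]
    p,q=o1+t[0]*d1,o2+t[1]*d2; return (p+q)/2,np.linalg.norm(p-q)
def proj(n,P):
    m=env.camera_model(n); K=np.array([[m["fx"],0,m["cx"]],[0,m["fy"],m["cy"]],[0,0,1]])
    T=m["camera_from_world"]; c=T[:3,:3]@np.array(P,float)+T[:3,3]
    return cv2.projectPoints(np.array([[c[0],-c[1],-c[2]]]),np.zeros(3),np.zeros(3),K,np.array(m["D"]))[0][0,0]
E
```

```text
(no output)
```

View pics/topc.png

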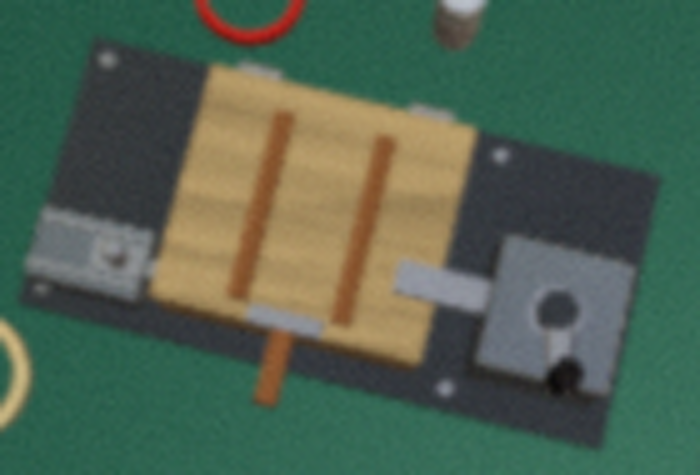

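View pics/scenec.png

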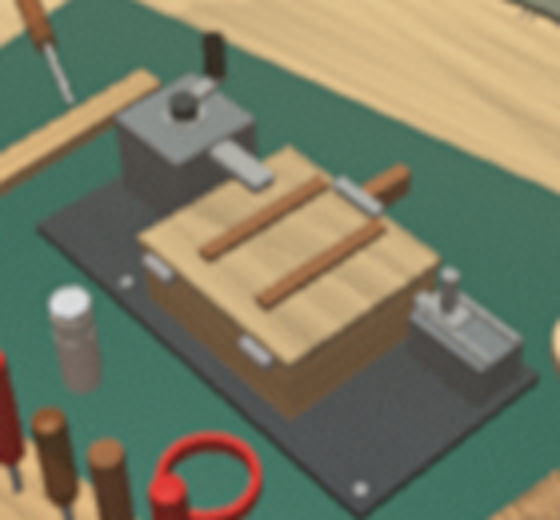

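The crops show the plate corners, lid corners, pull, knob (top crop 565,375; scene crop 214,38) and bolt post clearly. Next I fit the planar pose and check it with two-view triangulation.

```bash
cat > m.py <<'E'
from h import *
T=lambda x,y:(185+(x+.5)/5-.5,150+(y+.5)/5-.5)
S=lambda x,y:(180+(x+.5)/4-.5,140+(y+.5)/4-.5)
L=[("top",T(97,38),12,100,190),("top",T(662,178),12,100,-230),("top",T(602,448),12,-100,-230),("top",T(20,300),12,-100,190),
("top",T(212,65),84,80,90),("top",T(478,128),84,80,-90),("top",T(420,360),84,-80,-90),("top",T(150,295),84,-80,90),
("scene",S(290,360),84,80,90),("scene",S(140,238),84,80,-90),("scene",S(290,147),84,-80,-90),("scene",S(440,262),84,-80,90),
("scene",S(365,515),12,100,190),("scene",S(38,228),12,100,-230),("scene",S(537,378),12,-100,190)]
W=np.array([plane(n,p,z)[:2] for n,p,z,_,_ in L]); P=np.array([l[3:] for l in L],float)
def fit(P,W):
    a=P@[1,1j];b=W@[1,1j];am,bm=a.mean(),b.mean();r=np.vdot(a-am,b-bm);y=np.angle(r);return y,bm-am*np.exp(1j*y)
for sl in(slice(0,15),slice(0,8),slice(8,15)):
    y,o=fit(P[sl],W[sl]);print(np.degrees(y).round(2),np.round([o.real,o.imag],1))
y,o=fit(P,W); print(np.round([(w@[1,1j]-o)*np.exp(-1j*y)-(p@[1,1j]) for w,p in zip(W,P)],1))
def w(x,yy): c=o+(x+1j*yy)*np.exp(1j*y);return np.round([c.real,c.imag],1)
def inv(q): c=(q[0]+1j*q[1]-o)*np.exp(-1j*y);return np.round([c.real,c.imag],1)
for n,pt,ps in [("knobtop",T(566,374),S(214,38)),("bolttop",T(115,249),S(450,272)),("pulltip",T(265,402),S(407,172)),("lid",T(212,65),S(290,360)),("lid2",T(150,295),S(440,262)),("hub",T(558,308),S(184,103))]:
    q,e=tri(pt,ps);print(n,q.round(1),"gap",e.round(1),"press",inv(q))
print("crank",w(-30,-170),"pull",w(-115,0),"bolt",w(-60,123),"hinge",w(80,0))
E
python3 m.py
```

```text
-8.47 [595.1  87.5]
-8.61 [595.3  85.2]
-8.39 [594.9  90.2]
[-0. -4.j  -1.8-2.5j  0.7-1.8j  2.1-2.8j  1.4+0.6j  2.6-4.5j  0.5-3.1j
 -1.1+0.j  -2.8+0.6j  0.8+0.9j -3.4-0.1j  1. +4.9j -4.1+3.2j  0.3+7.1j
  3.9+1.5j]
knobtop [493.5 -79.2 156. ] gap 1.6 press [ -75.9 -179.9]
bolttop [552.2 214.3 103.6] gap 3.7 press [-61.1 119. ]
pulltip [463.9 107.5  85. ] gap 4.8 press [-132.7    0.4]
lid [687.4 166.1  86.7] gap 2.9 press [79.7 91.2]
lid2 [528.1 189.9  79.8] gap 2.2 press [-81.3  91.4]
hub [540.1 -75.8 115.3] gap 2.7 press [ -30.3 -169.6]
crank [540.4 -76.2] pull [481.4 104.5] bolt [553.9 218. ] hinge [674.3  75.8]
```

The pose is consistent: heights come out at 156, 104, 80–87 and 115 against 158, 104, 84 and ~116. Press yaw is −8.5° with origin (595, 87), and the crank starts at about 0.2 rad. First I turn the tool to align with the press (yaw 171.5).

```bash
python3 -m jog '{"jaw":[60,60,60,60,60,60],"slide":[[0,0,0],[0,0,0],[-0.6,-1,0],[-0.6,-1,0],[-0.6,-1,0],[-0.6,-1,0]],"spin":[-1,-1,0,0,0,0]}' 10
```

```text
time_s: 0.7
ee_pos: [291.7, 392.7, 213.5]
ee_rot: [-180.0, -0.0, 171.6]
force: [0.0, 0.2, 0.6]
gripper_width: 59.7
gripper_force: 0.0
```

```bash
python3 -m jog '{"jaw":[60,60,60,60,60,60,60,60,60,60],"slide":[[-0.6,-1,0],[-0.6,-1,0],[-0.6,-1,0],[-0.6,-1,0],[-0.6,-1,0],[-0.6,-1,0],[-0.6,-1,0],[-0.6,-1,0],[-0.6,-1,0],[-0.6,-1,0]],"spin":[0,0,0,0,0,0,0,0,0,0]}' && python3 -m jog '{"jaw":[50,50,50,50,50,50,50],"slide":[[-0.6,-1,0],[-0.6,-1,0],[-0.6,-1,0],[-0.6,-1,0],[0,0,0],[0,0,0],[0,0,0]],"spin":[0,0,0,0,0,0,0]}'
```

```text
time_s: 1.7
ee_pos: [425.6, 69.5, 213.7]
ee_rot: [180.0, -0.0, 171.5]
force: [0.4, 0.4, -0.0]
gripper_width: 59.8
gripper_force: 0.0
time_s: 2.4
ee_pos: [478.5, -57.6, 213.6]
ee_rot: [180.0, -0.1, 171.6]
force: [0.0, 0.2, -0.1]
gripper_width: 50.0
gripper_force: 0.0
```

```bash
python3 -m jog '{"jaw":[50,50,50,50,50,50,15,10,10,10],"slide":[[-0.67,-0.62,0],[0,0,0.75],[0,0,0.75],[0,0,0.75],[0,0,0.73],[0,0,0],[0,0,0],[0,0,0],[0,0,0],[0,0,0]],"spin":[0,0,0,0,0,0,0,0,0,0]}' 12
python3 -m jog '{"jaw":[10,10,10],"slide":[[0,0,0],[0,0,0],[0,0,0]],"spin":[0,0,0]}'
python3 -c "
from workcell import env;import cv2
for n in('top','scene'):
    f=env.grab_frame(n)[:,:,::-1];f=f[150:250,230:360] if n=='top' else f[100:230,170:320]
    cv2.imwrite('pics/%s1.png'%n,cv2.resize(f,None,fx=4,fy=4,interpolation=2))
import numpy as np
a=cv2.imread('pics/top1.png');b=cv2.imread('pics/scene1.png');h=max(a.shape[0],b.shape[0])
a=cv2.copyMakeBorder(a,0,h-a.shape[0],0,0,0);cv2.imwrite('pics/g1.png',cv2.resize(np.hstack([a,b]),None,fx=.7,fy=.7))
"
```

```text
time_s: 3.4
ee_pos: [496.8, -79.6, 125.4]
ee_rot: [180.0, 0.1, 171.5]
force: [0.0, 3.2, 0.5]
gripper_width: 20.8
gripper_force: 1.3
time_s: 3.7
ee_pos: [496.8, -79.5, 125.3]
ee_rot: [180.0, 0.1, 171.5]
force: [0.2, 2.8, 5.8]
gripper_width: 19.9
gripper_force: 12.0
```

View pics/g1.png

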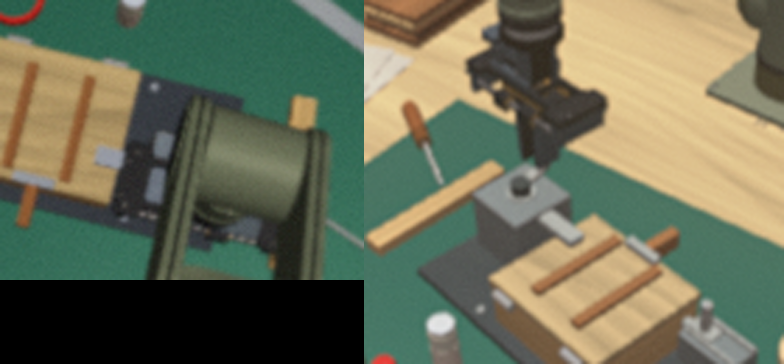

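The jaws hold the knob at 20 mm, and the scene view shows the fingers on it at about (545,150) of the composite. Next I compute the circle rows.

```bash
python3 -c "
import numpy as np
c=np.radians(12.8+16*np.arange(26));p=1.5*np.c_[np.cos(c),-np.sin(c)];d=np.diff(p,axis=0).round(2)
for i in(0,9,18):print(str([[float(a),float(b),0] for a,b in d[i:i+9]]).replace(' ',''))"
```

```text
[[-0.15,-0.39,0],[-0.25,-0.33,0],[-0.33,-0.25,0],[-0.39,-0.15,0],[-0.42,-0.04,0],[-0.41,0.08,0],[-0.37,0.19,0],[-0.31,0.28,0],[-0.22,0.36,0]]
[[-0.11,0.4,0],[0.01,0.42,0],[0.12,0.4,0],[0.23,0.35,0],[0.31,0.28,0],[0.38,0.18,0],[0.41,0.07,0],[0.41,-0.05,0],[0.38,-0.16,0]]
[[0.33,-0.26,0],[0.24,-0.34,0],[0.14,-0.39,0],[0.02,-0.42,0],[-0.09,-0.41,0],[-0.2,-0.37,0],[-0.29,-0.3,0]]
```

```bash
python3 -m jog '{"jaw":[10,10,10,10,10,10,10,10,10,10],"slide":[[-0.15,-0.39,0],[-0.25,-0.33,0],[-0.33,-0.25,0],[-0.39,-0.15,0],[-0.42,-0.04,0],[-0.41,0.08,0],[-0.37,0.19,0],[-0.31,0.28,0],[-0.22,0.36,0],[0,0,0]],"spin":[0,0,0,0,0,0,0,0,0,0]}' 20
```

```text
time_s: 4.8
ee_pos: [580.3, -98.8, 125.3]
ee_rot: [180.0, 0.0, 171.6]
force: [-1.8, 2.2, 5.6]
gripper_width: 19.9
gripper_force: 20.0
```

```bash
python3 -m jog '{"jaw":[10,10,10,10,10,10,10,10,10,10],"slide":[[-0.11,0.4,0],[0.01,0.42,0],[0.12,0.4,0],[0.23,0.35,0],[0.31,0.28,0],[0.38,0.18,0],[0.41,0.07,0],[0.41,-0.05,0],[0.38,-0.16,0],[0,0,0]],"spin":[0,0,0,0,0,0,0,0,0,0]}' && python3 -m jog '{"jaw":[10,10,10,10,10,10,10,10,10],"slide":[[0.33,-0.26,0],[0.24,-0.34,0],[0.14,-0.39,0],[0.02,-0.42,0],[-0.09,-0.41,0],[-0.2,-0.37,0],[-0.29,-0.3,0],[0,0,0],[0,0,0]],"spin":[0,0,0,0,0,0,0,0,0]}'
```

```text
time_s: 5.8
ee_pos: [523.2, -34.4, 125.3]
ee_rot: [-180.0, 0.0, 171.5]
force: [-1.0, -1.4, 8.0]
gripper_width: 19.5
gripper_force: 20.0
time_s: 6.7
ee_pos: [509.2, -106.8, 125.3]
ee_rot: [179.9, 0.0, 171.5]
force: [2.3, 0.7, 7.9]
gripper_width: 19.6
gripper_force: 20.0
```

```bash
python3 -m jog '{"jaw":[10,10,10,10],"slide":[[-0.1,-0.07,0],[-0.08,-0.06,0],[0,0,0],[0,0,0]],"spin":[0,0,0,0]}'
```

```text
time_s: 7.1
ee_pos: [509.5, -107.3, 125.0]
ee_rot: [179.5, -0.6, 171.4]
force: [-7.8, 12.1, 16.8]
gripper_width: 19.6
gripper_force: 20.0
```

```bash
python3 -m jog '{"jaw":[50,50,50,50,50,50,50],"slide":[[0,0,0],[0,0,0],[0,0,0],[0,0,-0.7],[0,0,-0.7],[0,0,-0.8],[0,0,-0.6]],"spin":[0,0,0,0,0,0,0]}' && python3 -m jog '{"jaw":[50,50,50,50,50,50,50,50,50],"slide":[[0.28,0.98,0],[0.28,0.98,0],[0.28,0.98,0],[0.28,0.98,0],[0.28,0.98,0],[0.28,0.98,0],[0.28,0.98,0],[0,0,0],[0,0,0]],"spin":[0,0,0,0,0,0,0,0,0]}'
python3 -c "
from workcell import env;import cv2,numpy as np
print(env.state()['ee_pos'])
L=[]
for n in('top','scene'):
    f=env.grab_frame(n)[:,:,::-1];f=f[140:270,180:330] if n=='top' else f[130:260,180:330]
    L.append(f)
cv2.imwrite('pics/g2.png',cv2.resize(np.hstack(L),None,fx=2.6,fy=2.6,interpolation=2))
"
```

```text
time_s: 7.8
ee_pos: [513.7, -112.3, 209.2]
ee_rot: [-180.0, -0.0, 171.5]
force: [-0.4, 0.1, 0.0]
gripper_width: 50.6
gripper_force: 0.0
time_s: 8.7
ee_pos: [485.6, 100.1, 208.0]
ee_rot: [-179.9, -0.1, 171.6]
force: [0.3, -0.2, -0.2]
gripper_width: 50.2
gripper_force: 0.0
[485.61366039 100.14133719 207.9942204 ]
```

View pics/g2.png

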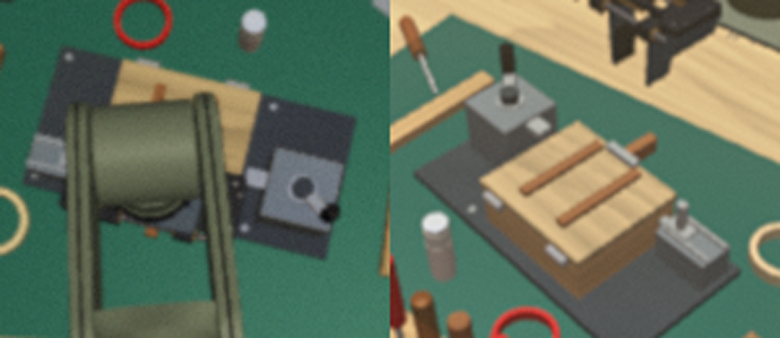

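The bar at about (258,178) is withdrawn clear of the lid, and the knob sits at the stop at (330,212). Next I go down onto the pull.

```bash
python3 -m jog '{"jaw":[50,50,50,50,50,50,50,50,50,50],"slide":[[0.16,0.12,0],[0,0,0.7],[0,0,0.7],[0,0,0.7],[0,0,0.7],[0,0,0.7],[0,0,0.7],[0,0,0.5],[0,0,0.27],[0,0,0]],"spin":[0,0,0,0,0,0,0,0,0,0]}' && python3 -m jog '{"jaw":[8,5,5,5,5,5,5,5],"slide":[[0,0,0],[0,0,0],[0,0,0],[0,0,0],[0,0,0],[0,0,0],[0,0,0],[0,0,0]],"spin":[0,0,0,0,0,0,0,0]}' 20
```

```text
time_s: 9.8
ee_pos: [481.1, 103.9, 58.6]
ee_rot: [-180.0, -0.1, 171.5]
force: [-0.6, 0.2, 0.1]
gripper_width: 49.9
gripper_force: 0.0
time_s: 10.6
ee_pos: [482.1, 105.4, 59.8]
ee_rot: [179.9, 0.0, 171.5]
force: [-0.4, 5.9, 1.3]
gripper_width: 14.1
gripper_force: 20.0
```

```bash
python3 -m jog '{"jaw":[5,5,5,5,5,5,5,5,5,5],"slide":[[0,0,0],[0,0,-0.06],[0,0,-0.06],[0,0,-0.06],[0,0,-0.06],[0,0,-0.06],[0,0,0],[0,0,0],[0,0,0],[0,0,0]],"spin":[0,0,0,0,0,0,0,0,0,0]}' 12; for i in 1; do python3 -m jog '{"jaw":[5,5,5],"slide":[[0,0,-0.05],[0,0,0],[0,0,0]],"spin":[0,0,0]}';python3 -m jog '{"jaw":[5,5,5],"slide":[[0,0,-0.05],[0,0,0],[0,0,0]],"spin":[0,0,0]}'; done
```

```text
time_s: 11.6
ee_pos: [482.5, 105.3, 68.3]
ee_rot: [179.9, 0.1, 171.5]
force: [1.6, 4.9, -3.2]
gripper_width: 13.9
gripper_force: 12.0
time_s: 11.9
ee_pos: [482.6, 105.3, 69.8]
ee_rot: [179.9, 0.1, 171.5]
force: [2.2, 5.2, -3.4]
gripper_width: 13.8
gripper_force: 12.0
time_s: 12.2
ee_pos: [482.8, 105.3, 71.3]
ee_rot: [179.9, 0.1, 171.5]
force: [2.8, 5.2, -2.0]
gripper_width: 14.0
gripper_force: 12.0
```

```bash
python3 -m jog '{"jaw":[5,5,5],"slide":[[0,0,-0.05],[0,0,0],[0,0,0]],"spin":[0,0,0]}';python3 -m jog '{"jaw":[5,5,5],"slide":[[0,0,-0.05],[0,0,0],[0,0,0]],"spin":[0,0,0]}'
```

```text
time_s: 12.5
ee_pos: [482.9, 105.3, 72.8]
ee_rot: [179.9, 0.1, 171.5]
force: [2.3, 5.0, -3.0]
gripper_width: 13.8
gripper_force: 12.0
time_s: 12.8
ee_pos: [483.0, 105.3, 74.4]
ee_rot: [179.9, 0.1, 171.5]
force: [3.1, 4.7, -3.1]
gripper_width: 14.1
gripper_force: 12.0
```

```bash
python3 -m jog '{"jaw":[5,5,5],"slide":[[0,0,-0.07],[0,0,0],[0,0,0]],"spin":[0,0,0]}';python3 -m jog '{"jaw":[5,5,5],"slide":[[0,0,-0.07],[0,0,0],[0,0,0]],"spin":[0,0,0]}';python3 -m jog '{"jaw":[5,5,5,5],"slide":[[0,0,-0.07],[0,0,-0.07],[0,0,0],[0,0,0]],"spin":[0,0,0,0]}'
```

```text
time_s: 13.1
ee_pos: [483.2, 105.2, 76.6]
ee_rot: [179.9, 0.2, 171.5]
force: [3.3, 4.4, -3.5]
gripper_width: 14.1
gripper_force: 12.0
time_s: 13.4
ee_pos: [483.4, 105.2, 78.7]
ee_rot: [179.9, 0.2, 171.5]
force: [3.4, 4.8, -3.7]
gripper_width: 13.8
gripper_force: 12.0
time_s: 13.8
ee_pos: [483.8, 105.1, 83.0]
ee_rot: [179.9, 0.2, 171.5]
force: [4.0, 3.8, -3.6]
gripper_width: 14.1
gripper_force: 12.0
```

```bash
python3 -c "
from workcell import env;import cv2,numpy as np
f=env.grab_frame('scene')[:,:,::-1][140:270,180:320]
cv2.imwrite('pics/g3.png',cv2.resize(f,None,fx=4,fy=4,interpolation=2))
"
```

```text
(no output)
```

View pics/g3.png

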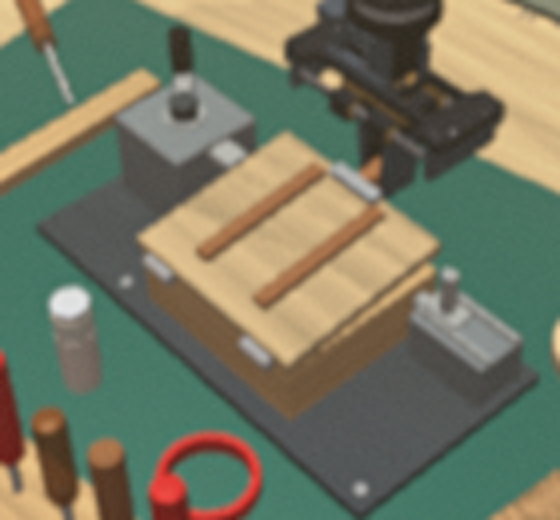

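The scene view shows the lid's front edge up, with a gap at (430,275) and the bolt untouched. The force stayed steady at 3–4 N well past 12 mm, so the catch isn't caught. I keep lifting along the arc and leave the bolt alone.

```bash
python3 -c "
import numpy as np
a=np.radians(np.r_[8.67,np.linspace(8.67,59.1,19)[1:]]);p=195.1*np.c_[np.cos(a),-np.sin(a)]/30;p[0,0]=6.5
d=np.diff(p,axis=0).round(2)
for i in(0,9):print(str([[float(x),0,float(z)] for x,z in d[i:i+9]]).replace(' ',''))"
```

```text
[[-0.13,0,-0.31],[-0.07,0,-0.31],[-0.09,0,-0.31],[-0.1,0,-0.3],[-0.12,0,-0.3],[-0.13,0,-0.29],[-0.14,0,-0.28],[-0.16,0,-0.28],[-0.17,0,-0.27]]
[[-0.18,0,-0.26],[-0.2,0,-0.25],[-0.21,0,-0.24],[-0.22,0,-0.23],[-0.23,0,-0.22],[-0.24,0,-0.21],[-0.25,0,-0.2],[-0.26,0,-0.18],[-0.27,0,-0.17]]
```

```bash
python3 -m jog '{"jaw":[5,5,5,5,5,5,5,5,5,5],"slide":[[-0.13,0,-0.31],[-0.07,0,-0.31],[-0.09,0,-0.31],[-0.1,0,-0.3],[-0.12,0,-0.3],[-0.13,0,-0.29],[-0.14,0,-0.28],[-0.16,0,-0.28],[-0.17,0,-0.27],[0,0,0]],"spin":[0,0,0,0,0,0,0,0,0,0]}' 18
```

```text
time_s: 14.85
ee_pos: [514.7, 100.5, 162.5]
ee_rot: [179.9, -0.1, 171.5]
force: [-1.8, 5.6, -0.4]
gripper_width: 13.8
gripper_force: 18.0
```

```bash
python3 -m jog '{"jaw":[5,5,5,5,5,5,5,5,5,5],"slide":[[-0.18,0,-0.26],[-0.2,0,-0.25],[-0.21,0,-0.24],[-0.22,0,-0.23],[-0.23,0,-0.22],[-0.24,0,-0.21],[-0.25,0,-0.2],[-0.26,0,-0.18],[-0.27,0,-0.17],[0,0,0]],"spin":[0,0,0,0,0,0,0,0,0,0]}' && python3 -m jog '{"jaw":[5,5,5,5,5],"slide":[[0,0,0],[0,0,0],[0,0,0],[0,0,0],[0,0,0]],"spin":[0,0,0,0,0]}'; python3 -c "
from workcell import env;import cv2,numpy as np
L=[env.grab_frame('top')[:,:,::-1][120:280,170:330],env.grab_frame('scene')[:,:,::-1][110:270,170:330]]
cv2.imwrite('pics/g4.png',cv2.resize(np.hstack(L),None,fx=2.5,fy=2.5,interpolation=2))
"
```

```text
time_s: 15.85
ee_pos: [575.8, 91.2, 220.7]
ee_rot: [179.9, -0.1, 171.5]
force: [-1.5, 6.2, 0.8]
gripper_width: 13.7
gripper_force: 18.0
time_s: 16.35
ee_pos: [575.6, 91.2, 220.6]
ee_rot: [179.9, -0.0, 171.5]
force: [-0.0, 4.9, -0.9]
gripper_width: 13.5
gripper_force: 18.0
```

View pics/g4.png

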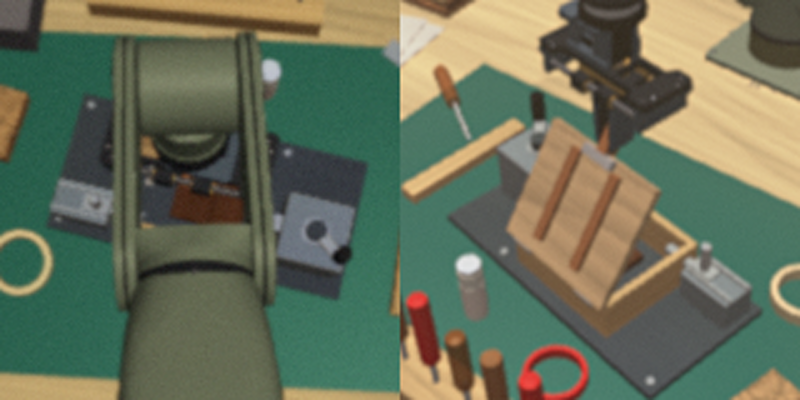

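The lid stands about 57° open, held by the pull at (605,140). The knob is still at the stop at (342,255), the bolt is untouched, and the bystanders in view haven't moved. Handing in.

```bash
python3 -c "
from workcell import env
print(env.job_done())"
```

```text
the job is handed in; nothing more can be done
None
```

I wound the crank to its stop and tugged the lid; its catch was not caught, so I left the bolt alone. I then handed the job in with the lid held by its pull at about 1.0 rad (57°); no verdict came back.

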